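# Shake up the shell jar and roll it under the microscope

## Task

Take the specimen jar from its rest and, holding it on its side, press it down on the shaker's sprung pad until the pad is fully down for about a second, then lay the jar across the low end of the roller track against the two rear stops and let go. Pick up the wooden paddle by its handle and with it gently roll the jar up the track, without touching the jar with the fingers, until it settles in the bay under the microscope lens. Stand the paddle back on its cork mat and leave everything else where it is.

Things in the scene. Friction and masses are not known exactly. Their poses are not given: they have to be found in the camera images.
- jar: Specimen jar lying on its side in the black rest at the start: a plain cylinder 54 mm in diameter and 100 mm long, clear with shells inside, white screw lid at its +x end. Origin at its middle, on its axis; its x axis is the cylinder's axis. About 0.15 to 0.29 kg. At the start its axis is level and 33 mm above the table.
- rest: Black jar rest fixed to the table: a base 120 mm (x) by 70 mm (y), 6 mm thick, with four corner nubs up to 14.5 mm high that keep the jar (lying along the rest's x) from rolling. The nubs lie more than 36 mm from the middle along x, so the middle of the jar is free for fingers. Origin under the centre.
- shaker: Grey shaker box with a black rubber pad on top, fixed to the table: 90 x 90 mm, 34 mm high, rubber pad 72 x 72 mm above it. Origin under the centre.
- pad_top (a point): Centre of the shaker pad's flat top, 54 mm above the table when up; it sinks with the pad.
- pad (a joint): Travel of the sprung pad, in m: 0 up, 0.012 fully down. The spring takes about 4 N to start moving (the jar's weight alone does not move it) and about 10 N to reach the bottom stop.
- track: Wooden roller track and, at its upper end, a white microscope: one fixed unit. Origin on the table under the track's middle; x runs along it, uphill to the microscope, y across, z up. Lane 116 mm wide from x = -190 mm, side walls 8 mm thick with tops 38 mm above the table. Aluminium floor 15.4 mm above the table at x = -133, rising 25 mm per metre to 22 mm at x = 130, where the bay begins.
- entry (a point): Where the jar's middle lies when it is across the lane against the two rear stops (on the track: x -133, z 42.4 mm). The stops stand at the lane's sides, front faces at x = -160 mm, 14 mm thick, tops 38 mm above the table, with a 74 mm gap between them for fingers and paddle. The slope rolls a freed jar back against them.
- bay (a point): Where the jar's middle lies when settled in the bay (on the track: x about 146, z 45 mm). The floor drops 4 mm at x = 130 to a flat bay floor 18 mm above the table, ended at x = 175 mm by a stop 45 mm high.
- lens (a point): Tip of the microscope lens, above the bay, 122 mm above the table (on the track: x 155). The microscope's arm covers track x from 130 to 295 mm from 201 mm up; its eyepiece reaches 350 mm up, its foot x = 300 mm.
- mat: Thin cork mat fixed to the table, 230 mm (x) by 90 mm (y), 4 mm thick, the paddle's place. Origin under the centre.
- paddle: Wooden paddle, 200 mm long, 0.16 kg, standing level on the mat on its two end plates. Origin under the middle at the level of its feet; x points along the handle to the front plate, which pushes: 8 mm thick, 50 mm wide, from the feet up to 56 mm, front face at x = 100 mm. Rear plate: 10 mm thick, 50 mm wide, 50 mm high. Handle: bar 18 mm wide (y), from 35 to 55 mm above the feet.
- paddle_grip (a point): Middle of the paddle's handle, 45 mm above its feet, 100 mm behind the front face; the balance point.
- shell: pointed terracotta snail shell, 36 mm wide, 50 mm tall, standing on its mouth; origin under its centre. Leave alone
- squat_jar: squat glass jar with a white cap, 76 mm wide, 70 mm tall, standing upright; origin under its centre. Leave alone
- pencil_case: soft-cornered grey pencil case, 85 x 200 x 50 mm; origin under its centre. Leave alone
- dishes: stack of three clear round dishes, 90 mm wide, 45 mm tall; origin under its centre. Leave alone
- beaker: open glass beaker, 72 mm wide, 90 mm tall; origin under its centre. Leave alone
- forceps: closed steel forceps lying flat, 130 x 10 x 8 mm; origin under the centre. Leave alone
- slide_box: dark wooden open slide box, 100 x 160 x 35 mm, with dividers; origin under its centre. Leave alone
There are look-alikes about, which are no part of the job. What is shaped like the shaker but blue or purple is not meant.

How it is judged:
On the way, in this order (a step that is already met when the one before it is completed fails the run):
1. the held jar, lying on its side, presses the shaker's pad fully down (10.5 mm or more of its 12 mm) for 0.5 s (value of joint pad above 0.0105 m and contact force between jar and pad above 4 N and contact force between the fingers and jar above 1 N and angle between jar's own x axis and vertical between 1.3 and 1.84 rad), for 0.5 s.
2. the jar lies across the low end of the track against the rear stops, let go and still (x of jar in the frame of track between -0.145 and -0.115 m and y of jar in the frame of track between -0.012 and 0.012 m and z of jar in the frame of track between 0.038 and 0.049 m and angle between the x axis of jar and the y axis of track, either way round below 0.15 rad and contact force between the fingers and jar below 0.1 N and linear speed of jar below 0.02 m/s), for 0.2 s.
3. the held paddle pushes the jar past the middle of the track (contact force between paddle and jar above 0.01 N and contact force between the fingers and paddle above 1 N and x of jar in the frame of track between 0 and 0.12 m and y of jar in the frame of track between -0.05 and 0.05 m and z of jar in the frame of track between 0 and 0.075 m).
4. the jar has settled in the bay under the lens (x of jar in the frame of track between 0.138 and 0.155 m and y of jar in the frame of track between -0.012 and 0.012 m and z of jar in the frame of track between 0.04 and 0.0485 m and angle between the x axis of jar and the y axis of track, either way round below 0.12 rad and linear speed of jar below 0.02 m/s), for 0.2 s.
At the end, for the whole second after the job is handed in: Jar at rest across the track on the bay floor (138-155 mm along the track, within 12 mm of centre, square within 0.12 rad); paddle level on the mat (middle within 50 mm along, 35 mm across, tilt under 0.06 rad), at rest, clear of the jar; shaker pad up (all of step 4 and x of paddle in the frame of mat between -0.05 and 0.05 m and y of paddle in the frame of mat between -0.035 and 0.035 m and z of paddle in the frame of mat between 0 and 0.009 m and angle between paddle's own z axis and vertical below 0.06 rad and linear speed of paddle below 0.02 m/s and contact force between paddle and jar below 0.05 N and value of joint pad below 0.003 m); the robot touches nothing.
It fails at once if the jar is touched by the fingers once it is up the track beyond the low end (more than 43 mm past its resting place there) (y of jar in the frame of track between -0.05 and 0.05 m and z of jar in the frame of track between 0 and 0.075 m and x of jar in the frame of track between -0.09 and 0.2 m and contact force between the fingers and jar above 0.3 N).
It fails at once if the jar goes faster than 0.35 m/s on the track (y of jar in the frame of track between -0.05 and 0.05 m and z of jar in the frame of track between 0 and 0.075 m and x of jar in the frame of track between -0.09 and 0.2 m and linear speed of jar above 0.35 m/s).
It fails at once if the paddle presses the jar with more than 20 N (contact force between paddle and jar above 20 N).
It fails at once if a bystander is moved by more than 30 mm (distance of any of shell, squat_jar, pencil_case, dishes, beaker, forceps, slide_box from where it was at the start of the episode above 0.03 m).
It also fails if it takes over 72 s, if anything falls off the work surface, if the arm or the gripper's body presses on something with over 40 N, if the wrist force passes 120 N, or if a joint passes its speed limit or range.

## Robot

A 6-joint arm with a two-finger parallel gripper is mounted at the origin on the work surface. World frame = base frame: x ahead of the robot, y to its left, z up, the work surface at z = 0. Lengths are in m, angles in rad, forces in N, time in s.
With the tool pointing down it reaches from about 0.35 to 0.775 m from the base axis. Payload 7.3 kg.
Tool frame: the origin (TCP) lies at the very end of the fingers, on their centre line; the grasp point (between the pads) lies grip_point_offset behind it (grip_point_offset is the distance from the TCP to the grasp point, in m); z points along the fingers, y is the direction in which the jaws open and shut (so a half turn about z gives the same grasp; the last joint's range is limited). The gripper opens to 92 mm and grips with 3 to 60 N. Pads are 19 mm wide; open, the fingers measure 130 mm over their backs; the gripper's body (75 mm by 190 mm) begins 47 mm behind the grasp point.
Start: joints at [-1.413, 0.342, 1.524, -0, 1.275, -0.146], TCP at [0.157, -0.501, 0.227] pointing down, gripper open.
Joint ranges: [-2.53, 2.53], [-0.77, 2.02], [0.04, 2.7], [-1, 4.14], [0.28, 2.66], [-3.11, 3.11]. Speed limits (rad/s): [2.57, 2.57, 3.14, 3.14, 3.14, 3.14].

## Interface

Orientations are given as [roll, pitch, yaw] about the fixed x, y, z axes, in that order (R = Rz(yaw) Ry(pitch) Rx(roll)).
In Python, from cell import * gives the robot as it stands.
- The arm moves only by the shell command python3 -m inch 'ROWS' [OPENING] [FORCE]. ROWS is JSON, a list that holds one entry, the list of rows, each a list of 4 numbers: the shift along the tool's x, y, z in mm, then the turn about the tool's z in rad. In form: [[[x, y, z, roll], ...]]. A call has 1 to 10 rows; each row shifts and turns the commanded pose from where the row before left it, along the tool's axes as they then stand; what a row does not reach is not made up. A row lasts 1/8 s, in which the tool goes at most 62.5 mm and 10.7 degrees, less where a joint would pass 70% of its speed; a pose out of reach is approached as far as the arm can. A call with a gripper value outside its range is refused whole. OPENING is the closure, from -1 (fully open) to 1 (shut), set as the call begins (- or left out, the last holds). The fingers move at their own pace and stop on an object; FORCE is the grip in N (left out, the last holds). Time passes only in rows, so rows that do not move let the fingers close. It gives the time, the measured TCP pose, the force and the opening at its end, in the units of the state.
- observe(): the state, without advancing time (a new reading comes with each control period).
- read_camera(name): name is "scene" or "top" or "wrist"; returns a dict with "img" (384x512x3 uint8, blue, green, red), "fx", "fy", "cx", "cy" (pixels), "k1" (the pictures are not rectified: a ray, as slopes to the right and down, at radius r is drawn at 1 + k1 r^2 times it, then the intrinsics apply), "eye" and "rotation" of the camera in the world; the wrist camera has in their place "T_tool_cam" (4x4, takes a point from camera to tool coordinates, whose origin is the TCP and whose axes are the flange's). Camera axes: x right, y down, z forward; pixel columns grow to the right and rows downward; lengths in m; the calibration is good to about 2 mm. A picture is of the moment at which its call begins: read the wrist's pose just before it. There is no depth.
- hand_in(): hands the job in, once; it reports no verdict.
Trained networks look in the newest picture that a camera, given by its name, has taken for a name from the list of things; names that differ only in an ending like _2 or _b are one class to them, and where a whole thing is asked for, a point or a joint stands for the part that bears it (a point fixed in the world has none). Each returns a list of dicts, best first, with "conf" (0 to 1); they miss things now and then, are a little off and sometimes report something else, mostly with a low value. They report only what shows in the picture. A call takes as long as a camera call. They do not tell look-alikes from the thing itself.
- boxes_of(camera, label): "at" ([row, column] in pixels, amid what is visible of it).
- place_of(camera, label): "at" ([row, column] in pixels: a listed point, or the origin of a listed thing).
The state is a dict: "time": time; "qpos": joint angles; "qvel": joint speeds; "joint_efforts": joint torques, N m; "tool_pos": TCP position; "tool_rot": TCP orientation; "contact_force": force on the tool from outside, world axes, zero at the start; "torque": the same for the moment, N m; "opening": finger opening in m.
Only numpy, scipy, OpenCV 4.12 (cv2) and the standard library are available. Lean on these libraries where they do the work, as an engineer would, in place of code of your own. Each camera call takes 0.05 s, during which the arm holds its last target. There are 200 camera calls.

## Working session

There is one attempt and no reset: what is moved stays moved. The work goes in short steps, Python scripts to look and compute and a shell command to move; the robot and the scene stay as the last step left them, time stands still between calls to the robot, and variables do not carry over. Pictures are saved under pics/ and viewed, about 8 in all and at most 12, crops included, and the job is handed in when it is done.

```bash
ls; mkdir -p pics; cat > h.py <<'E'
from cell import *
import numpy as np, cv2
from scipy.spatial.transform import Rotation as R
def cam(name):
    s=observe(); c=read_camera(name)
    if name=="wrist":
        T=np.eye(4);T[:3,:3]=R.from_euler('xyz',s['tool_rot']).as_matrix();T[:3,3]=s['tool_pos']
        M=T@np.array(c['T_tool_cam']); c['eye']=M[:3,3]; c['rotation']=M[:3,:3]
    c['eye']=np.array(c['eye']);c['rotation']=np.array(c['rotation']);return c
def ray(c,rc):
    xd=(rc[1]-c['cx'])/c['fx'];yd=(rc[0]-c['cy'])/c['fy'];x,y=xd,yd
    for _ in range(30):
        k=1+c['k1']*(x*x+y*y);x,y=xd/k,yd/k
    return c['rotation']@np.array([x,y,1])
def atz(c,rc,z):
    d=ray(c,rc);e=c['eye'];return e+d*(z-e[2])/d[2]
def proj(c,p):
    v=c['rotation'].T@(np.array(p)-c['eye']);x,y=v[:2]/v[2];k=1+c['k1']*(x*x+y*y)
    return np.array([c['cy']+c['fy']*y*k,c['cx']+c['fx']*x*k])
E
python3 - <<'E'
from h import *
s=observe();print(s['time'],s['tool_pos'],s['tool_rot'],s['opening'])
Z=dict(jar=.033,rest=0,shaker=0,pad_top=.054,track=0,entry=.0424,bay=.045,lens=.122,mat=0,paddle=.004,paddle_grip=.049,shell=0,squat_jar=0,pencil_case=0,dishes=0,beaker=0,forceps=0,slide_box=0)
for n in("top","scene"):
    c=cam(n);cv2.imwrite(f'pics/{n}.png',cv2.resize(c['img'],(800,600)));print(n,c['eye'].round(3),c['rotation'].round(2).tolist())
    for k,z in Z.items():
        print(k,[(d['conf'].__round__(2),np.round(d['at']).tolist(),atz(c,d['at'],z)[:2].round(3).tolist()) for d in place_of(n,k)[:4] if d['conf']>.2])
E
```

```text
pics
0.0 [ 0.15699334 -0.50056435  0.22607304] [-3.14011775e+00 -2.14296596e-04  3.03781460e-01] 0.09190478480702251
top [ 0.261 -0.018  1.629] [-2.97, 0.02, -1.59]Traceback (most recent call last):
  File "<stdin>", line 7, in <module>
  File "h.py", line 16, in atz
    d=ray(c,rc);e=c['eye'];return e+d*(z-e[2])/d[2]
                                               ~^^^
IndexError: invalid index to scalar variable.
```

```bash
python3 - <<'E'
t=open('h.py').read()
t=t.replace("c['rotation']=np.array(c['rotation']);return c","r=np.array(c['rotation']);c['rotation']=r if r.ndim==2 else R.from_euler('xyz',r).as_matrix();return c")
open('h.py','w').write(t)
E
python3 - <<'E'
from h import *
Z=dict(jar=.033,rest=0,shaker=0,pad_top=.054,track=0,entry=.0424,bay=.045,lens=.122,mat=0,paddle=.004,paddle_grip=.049,shell=0,squat_jar=0,pencil_case=0,dishes=0,beaker=0,forceps=0,slide_box=0)
for n in("top","scene"):
    c=cam(n);cv2.imwrite(f'pics/{n}.png',cv2.resize(c['img'],(800,600)));print(n,c['eye'].round(3),c['rotation'].round(2).tolist())
    for k,z in Z.items():
        print(k,[(d['conf'].__round__(2),np.round(d['at']).tolist(),atz(c,d['at'],z)[:2].round(3).tolist()) for d in place_of(n,k)[:4] if d['conf']>.2])
E
```

```text
top [ 0.261 -0.018  1.629] [[-0.02, -0.98, 0.18], [-1.0, 0.02, 0.02], [-0.02, -0.18, -0.98]]
jar [(0.59, [218.0, 214.0], [0.429, 0.202])]
rest [(0.65, [222.0, 216.0], [0.417, 0.198])]
shaker [(0.84, [265.0, 362.0], [0.244, -0.351]), (0.74, [218.0, 273.0], [0.429, -0.021]), (0.67, [192.0, 163.0], [0.539, 0.406])]
pad_top [(0.81, [214.0, 276.0], [0.436, -0.03]), (0.74, [263.0, 362.0], [0.251, -0.339]), (0.61, [188.0, 157.0], [0.546, 0.414])]
track []
entry [(0.74, [175.0, 295.0], [0.586, -0.106])]
bay [(0.75, [161.0, 223.0], [0.644, 0.165]), (0.37, [131.0, 288.0], [0.757, -0.086])]
lens [(0.78, [156.0, 217.0], [0.644, 0.178])]
mat [(0.8, [218.0, 361.0], [0.423, -0.355]), (0.23, [174.0, 292.0], [0.596, -0.097])]
paddle [(0.75, [220.0, 360.0], [0.412, -0.352])]
paddle_grip [(0.86, [220.0, 362.0], [0.41, -0.351])]
shell [(0.42, [213.0, 237.0], [0.448, 0.119])]
squat_jar [(0.93, [137.0, 242.0], [0.752, 0.097])]
pencil_case [(0.57, [133.0, 286.0], [0.763, -0.079]), (0.34, [215.0, 274.0], [0.441, -0.023])]
dishes [(0.81, [144.0, 338.0], [0.716, -0.282])]
beaker [(0.79, [155.0, 368.0], [0.667
[... 779 characters left out ...]
(0.52, [191.0, 229.0], [0.535, -0.093])]
mat [(0.86, [245.0, 122.0], [0.425, -0.362])]
paddle [(0.97, [239.0, 123.0], [0.408, -0.351])]
paddle_grip [(0.78, [226.0, 125.0], [0.416, -0.342]), (0.39, [273.0, 288.0], [0.806, -0.115])]
shell [(0.56, [189.0, 267.0], [0.429, 0.11])]
squat_jar [(0.84, [245.0, 339.0], [0.762, 0.092]), (0.61, [310.0, 152.0], [0.682, -0.396])]
pencil_case [(0.69, [274.0, 286.0], [0.766, -0.086])]
dishes [(0.66, [298.0, 202.0], [0.713, -0.288]), (0.53, [198.0, 333.0], [0.59, 0.234])]
beaker [(0.81, [310.0, 152.0], [0.684, -0.398]), (0.53, [229.0, 285.0], [0.623, 0.024])]
forceps [(0.63, [290.0, 116.0], [0.576, -0.439])]
slide_box [(0.64, [152.0, 332.0], [0.371, 0.441])]
```

View pics/top.png

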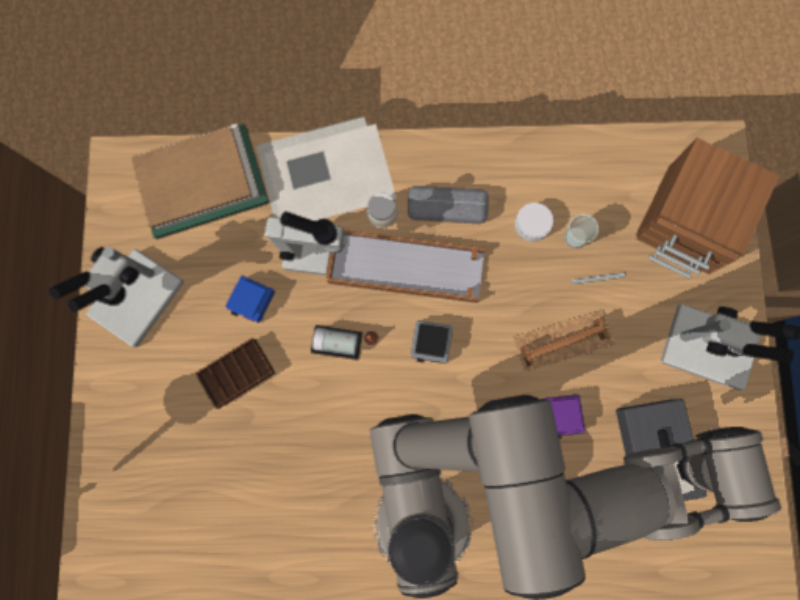

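View pics/scene.png

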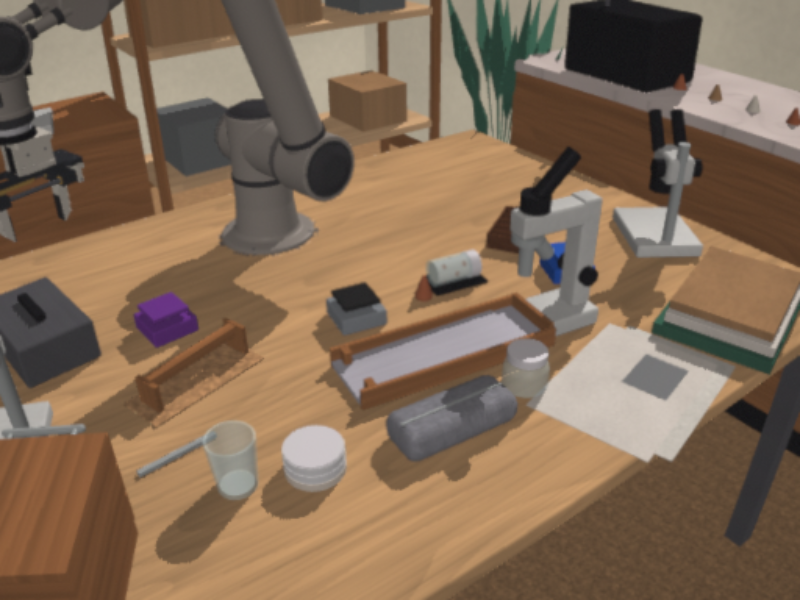

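```bash
cat >> h.py <<'E'
def plan(x,y,z,yaw=None):
    s=observe();r=R.from_euler('xyz',s['tool_rot']).as_matrix()
    d=r.T@(np.array([x,y,z])-s['tool_pos'])*1000
    yw=s['tool_rot'][2]
    t=None if yaw is None else (-(yaw-yw)+np.pi/2)%np.pi-np.pi/2
    print('t',round(s['time'],2),'pos',np.round(s['tool_pos'],4),'rot',np.round(s['tool_rot'],3),'q6',round(s['qpos'][5],2),'open',round(s['opening'],4),'F',np.round(s['contact_force'],1))
    print('shift mm',d.round(1),'n',round(np.linalg.norm(d)/62.5,1),'turn',t,'(tool z, mod pi)')
E
python3 - <<'E'
from h import *
import cell
print([ (n,getattr(cell,n)) for n in dir(cell) if 'grip' in n.lower()])
c=cam("wrist");print(np.round(c['T_tool_cam'],3).tolist(),c['fx'],c['k1'])
plan(.40,-.351,.30)
E
```

```text
[('grip_point_offset', 0.0188)]
[[-0.0, -0.962, -0.274, 0.074], [1.0, -0.001, 0.001, -0.0], [-0.001, -0.274, 0.962, -0.158], [0.0, 0.0, 0.0, 1.0]] 321.7630065201763 -0.07570054435457779
t 2.05 pos [ 0.1571 -0.501   0.2268] rot [3.141 0.    0.304] q6 -0.15 open 0.0917 F [ 0.4 -0.9  0.6]
shift mm [276.7 -70.4 -73.2] n 4.7 turn None (tool z, mod pi)
```

```bash
python3 -m inch '[[[46,-12,-12,0],[46,-12,-12,0],[46,-12,-12,0],[46,-12,-12,0],[46,-12,-12,0],[46,-12,-12,0],[0,0,0,0]]]'
python3 - <<'E'
from h import *
c=cam("wrist");cv2.imwrite('pics/w1.png',cv2.resize(c['img'],(800,600)))
for k,z in dict(paddle=.004,paddle_grip=.049,mat=0).items():
    print(k,[(round(d['conf'],2),np.round(d['at']).tolist(),atz(c,d['at'],z)[:2].round(4).tolist()) for d in place_of("wrist",k)[:3]])
np.save('pics/w1.npy',np.array([0]));import pickle;pickle.dump(c,open('w1.pkl','wb'))
plan(.40,.2,.30,0)
E
```

```text
time: 2.92
tool_pos: [0.4013, -0.3482, 0.2996]
tool_rot: [3.14, -0.001, 0.308]
contact_force: [-0.9, -0.5, -0.7]
opening: 0.092
paddle [(0.72, [144.0, 258.0], [0.4209, -0.351])]
paddle_grip [(0.75, [148.0, 257.0], [0.4203, -0.3479])]
mat [(0.77, [143.0, 261.0], [0.4227, -0.3546])]
t 3.12 pos [ 0.3979 -0.3502  0.2982] rot [-3.141e+00  1.000e-03  3.030e-01] q6 0.4 open 0.0916 F [ 0.3  0.6 -0.9]
shift mm [ 166.  -524.5   -1.5] n 8.8 turn 0.3027299361391351 (tool z, mod pi)
```

View pics/w1.png

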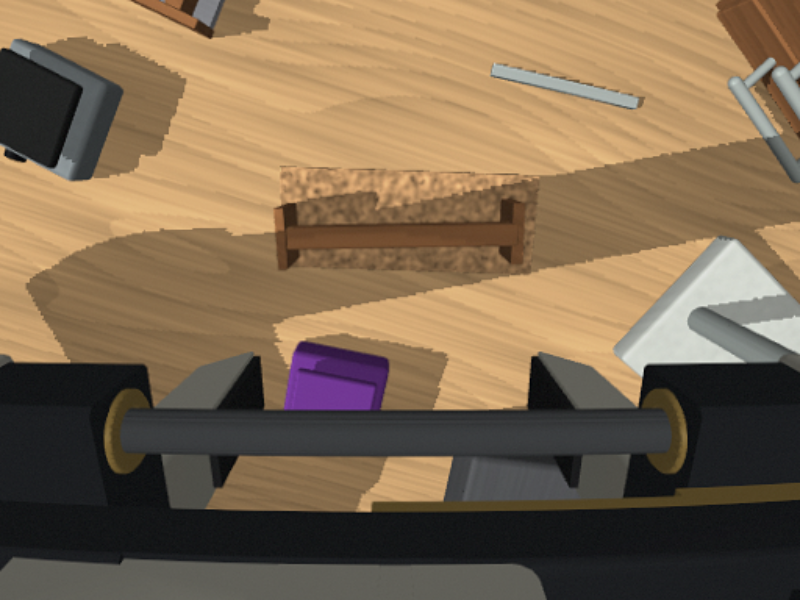

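```bash
python3 - <<'E'
from h import *
import pickle;c=pickle.load(open('w1.pkl','rb'))
i=c['img'][100:185,165:350];cv2.imwrite('pics/w1c.png',cv2.resize(i,None,fx=4,fy=4,interpolation=cv2.INTER_CUBIC))
E
```

```text
(no output)
```

View pics/w1c.png

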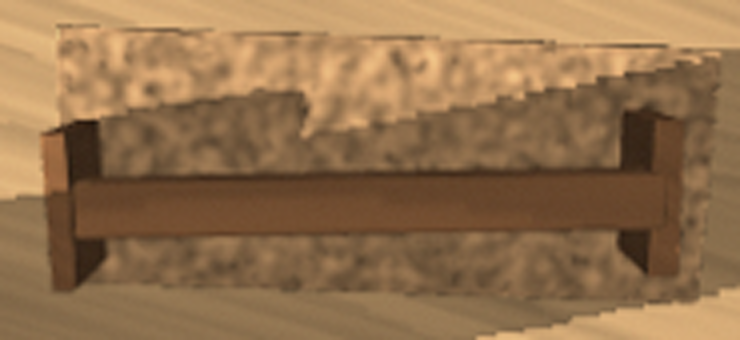

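```bash
python3 -m inch '[[[20,-50,0,0.04],[20,-50,0,0.04],[20,-50,0,0.04],[20,-52,0,0.04],[18,-55,0,0.04],[10,-58,0,0.04],[5,-58,0,0.04],[0,-58,0,0.02],[-10,-58,0,0],[0,0,0,0]]]'
python3 - <<'E'
from h import *
import pickle
plan(.40,.2,.30,0)
c=cam("wrist");pickle.dump(c,open('w2.pkl','wb'));cv2.imwrite('pics/w2.png',cv2.resize(c['img'],(800,600)))
for k,z in dict(jar=.033,rest=0,pad_top=.054,bay=.045,entry=.0424,track=0).items():
    print(k,[(round(d['conf'],2),np.round(d['at']).tolist(),atz(c,d['at'],z)[:2].round(4).tolist()) for d in place_of("wrist",k)[:3]])
E
```

```text
time: 4.38
tool_pos: [0.4304, 0.1575, 0.2984]
tool_rot: [-3.141, 0.001, 0.008]
contact_force: [0.2, -1.6, -0.1]
opening: 0.0918
t 4.38 pos [0.4304 0.1575 0.2984] rot [-3.141e+00  1.000e-03  8.000e-03] q6 1.75 open 0.0918 F [ 0.2 -1.6 -0.1]
shift mm [-30.1 -42.8  -1.5] n 0.8 turn 0.008009000484527684 (tool z, mod pi)
jar [(0.8, [161.0, 222.0], [0.4277, 0.1979])]
rest []
pad_top [(0.92, [73.0, 47.0], [0.5405, 0.4105]), (0.77, [165.0, 398.0], [0.4283, -0.0295])]
bay []
entry []
track [(0.74, [16.0, 353.0], [0.6172, 0.0275])]
```

View pics/w2.png

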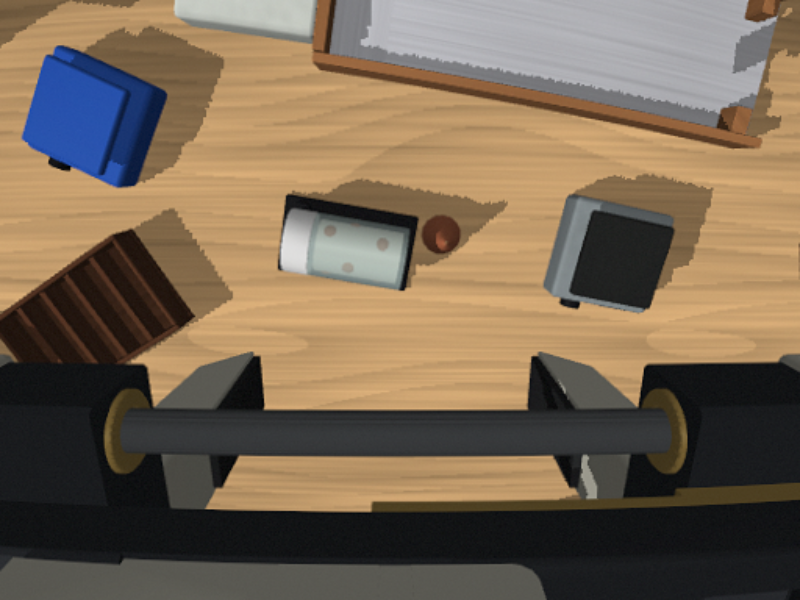

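```bash
python3 - <<'E'
from h import *
import pickle
k=800/512
def P(c,u,v,z): return atz(c,(v/k,u/k),z)[:2]
c=pickle.load(open('w2.pkl','rb'))
rc=[P(c,*p,.006) for p in [(288,196),(417,217),(405,290),(279,272)]]
print('rest',np.round(rc,4).tolist(),np.mean(rc,0)); v=(rc[0]+rc[3]-rc[1]-rc[2])/2;print('len',np.linalg.norm(v),'ang',np.arctan2(v[1],v[0]))
# jar silhouette ends at axis height
print('jar ends',P(c,290,238,.033),P(c,408,252,.033))
pc=[P(c,*p,.054) for p in [(597,211),(674,229),(650,310),(570,296)]]
print('pad',np.mean(pc,0),np.linalg.norm(pc[0]-pc[1]),np.linalg.norm(pc[2]-pc[1]));v=pc[0]-pc[1];print(np.arctan2(v[1],v[0]))
a,b=P(c,315,70,0),P(c,758,147,0);v=a-b;print('wall',a,b,np.linalg.norm(v),np.arctan2(v[1],v[0]))
c=pickle.load(open('w1.pkl','rb')); o=(165,100)
def Q(u,v,z): return atz(c,(v/4+100,u/4+165),z)[:2]
f=(Q(44,133,.060)+Q(52,290,.060))/2; r=(Q(683,120,.054)+Q(680,275,.054))/2
print('paddle front',f,'rear',r,np.linalg.norm(f-r),'mid',(f+r)/2,'yaw',np.arctan2(*(f-r)[::-1]))
m=[Q(*p,.004) for p in [(58,27),(722,52),(700,300),(52,290)]];print('mat',np.round(m,3).tolist())
E
```

```text
rest [[0.4726, 0.2525], [0.4547, 0.1381], [0.3874, 0.148], [0.4037, 0.2641]] [0.42960232 0.20067771]
len 0.11652749865279881 ang 1.4235048819948894
jar ends [0.43937059 0.24679112] [0.42794086 0.14646878]
pad [ 0.42505063 -0.031411  ] 0.06804102132035014 0.07031209052721685
1.3745141532975822
wall [0.57829888 0.22655641] [ 0.52354338 -0.17286461] 0.403156690637873 1.4345583631175165
paddle front [ 0.38521547 -0.25462517] rear [ 0.44889179 -0.44324195] 0.19907526870269848 mid [ 0.41705363 -0.34893356] yaw 1.896378592499562
mat [[0.436, -0.232], [0.498, -0.453], [0.414, -0.478], [0.346, -0.253]]
```

```bash
python3 -m inch '[[[0,-21,49,0],[0,-21,49,0],[0,0,0,-0.178],[0,0,0,-0.178],[0,0,0,-0.178],[0,0,0,-0.178],[0,0,0,-0.178],[0,0,0,-0.178],[0,0,0,-0.178],[0,0,0,-0.178]]]'
python3 -m inch '[[[0,0,0,0],[0,0,0,0]]]'
python3 - <<'E'
from h import *
import pickle
plan(.430,.199,.014,1.43)
c=cam("wrist");pickle.dump(c,open('w3.pkl','wb'));cv2.imwrite('pics/w3.png',cv2.resize(c['img'],(800,600)))
for k,z in dict(jar=.033,rest=0).items():
    print(k,[(round(d['conf'],2),np.round(d['at']).tolist(),atz(c,d['at'],z)[:2].round(4).tolist()) for d in place_of("wrist",k)[:3]])
E
```

```text
time: 5.98
tool_pos: [0.4317, 0.1963, 0.2007]
tool_rot: [3.141, 0.0, 1.432]
contact_force: [1.0, 0.7, 0.4]
opening: 0.0919
time: 6.22
tool_pos: [0.4315, 0.1969, 0.2007]
tool_rot: [3.141, 0.0, 1.423]
contact_force: [0.2, -0.9, 0.2]
opening: 0.0918
t 6.22 pos [0.4315 0.1969 0.2007] rot [3.141 0.    1.423] q6 0.41 open 0.0918 F [ 0.2 -0.9  0.2]
shift mm [  1.9  -1.8 186.7] n 3.0 turn -0.0066576278086889484 (tool z, mod pi)
jar [(0.86, [177.0, 254.0], [0.433, 0.1954])]
rest []
```

View pics/w3.png

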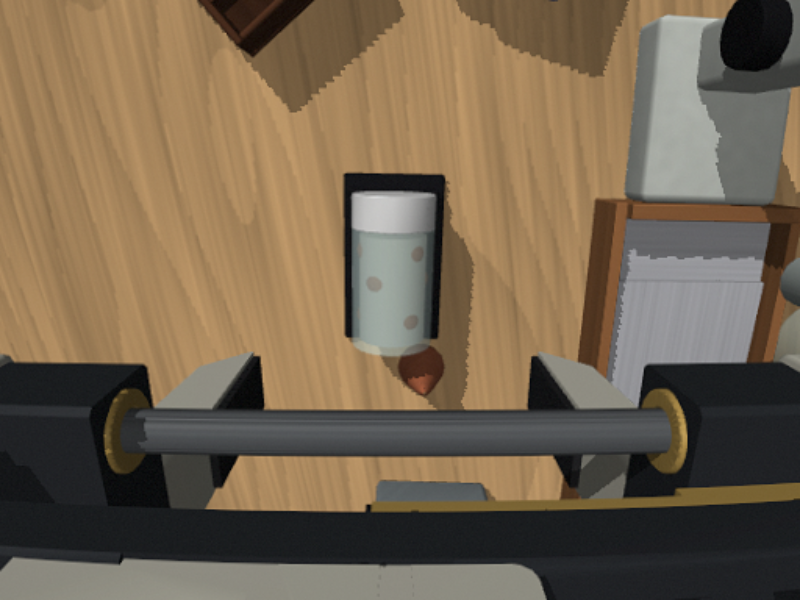

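```bash
python3 -m inch '[[[0,0,50,0],[0,0,50,0],[0,0,45,0],[0,0,30,0],[0,0,12,0],[0,0,0,0]]]'
python3 -m inch '[[[0,0,0,0],[0,0,0,0],[0,0,0,0],[0,0,0,0],[0,0,0,0],[0,0,0,0]]]' 1 40
python3 -m inch '[[[0,0,-20,0],[0,0,-45,0],[0,0,-45,0],[0,0,-15,0],[0,0,0,0]]]'
python3 - <<'E'
from h import *
import pickle
plan(.4285,-.030,.120,1.40)
c=cam("top");
for k,z in dict(pad_top=.054,entry=.0424,bay=.045,lens=.122,track=0).items():
    print(k,[(round(d['conf'],2),np.round(d['at']).tolist(),atz(c,d['at'],z)[:2].round(4).tolist()) for d in place_of("top",k)[:3]])
E
```

```text
time: 7.12
tool_pos: [0.4313, 0.1973, 0.0136]
tool_rot: [-3.141, 0.0, 1.427]
contact_force: [-0.3, 0.7, -0.4]
opening: 0.0919
time: 7.88
tool_pos: [0.4309, 0.1973, 0.0139]
tool_rot: [-3.141, 0.0, 1.428]
contact_force: [-2.6, 1.6, 5.4]
opening: 0.0532
time: 8.5
tool_pos: [0.4318, 0.1974, 0.1394]
tool_rot: [3.139, -0.001, 1.428]
contact_force: [-0.2, 0.3, -2.7]
opening: 0.0534
t 8.5 pos [0.4318 0.1974 0.1394] rot [ 3.139e+00 -1.000e-03  1.428e+00] q6 0.41 open 0.0534 F [-0.2  0.3 -2.7]
shift mm [-225.6   29.    19.3] n 3.7 turn 0.027881258343045 (tool z, mod pi)
pad_top [(0.91, [217.0, 277.0], [0.4271, -0.0363]), (0.91, [265.0, 362.0], [0.2447, -0.3399]), (0.68, [190.0, 157.0], [0.5372, 0.4145])]
entry [(0.73, [174.0, 294.0], [0.5887, -0.1034]), (0.23, [219.0, 217.0], [0.4249, 0.189])]
bay [(0.93, [163.0, 223.0], [0.6373, 0.1646])]
lens [(0.79, [157.0, 218.0], [0.6408, 0.1757])]
track [(0.97, [170.0, 260.0], [0.6163, 0.0241]), (0.3, [153.0, 367.0], [0.6755, -0.395])]
```

```bash
python3 -m inch '[[[-50,7,4,0.007],[-55,7,4,0.007],[-55,7,6,0.007],[-45,5,10,0.007],[-21,4,10,0],[0,0,20,0],[0,0,12,0],[0,0,7,0],[0,0,0,0]]]'
python3 - <<'E'
from h import *
plan(.428,-.032,.062,1.40)
E
```

```text
time: 9.93
tool_pos: [0.4259, -0.0302, 0.0654]
tool_rot: [-3.141, 0.0, 1.401]
contact_force: [0.5, 0.3, -1.7]
opening: 0.0532
t 9.93 pos [ 0.4259 -0.0302  0.0654] rot [-3.141  0.     1.401] q6 -0.08 open 0.0532 F [ 0.5  0.3 -1.7]
shift mm [-1.4  2.4  3.4] n 0.1 turn 0.0005333369935585086 (tool z, mod pi)
```

```bash
python3 -m inch '[[[0,0,4,0],[0,0,4,0],[0,0,3,0],[0,0,2,0],[0,0,0,0]]]'
python3 -m inch '[[[0,0,1.5,0],[0,0,0,0]]]'
python3 -m inch '[[[0,0,1.5,0],[0,0,0,0]]]'
```

```text
time: 10.55
tool_pos: [0.4266, -0.0306, 0.0531]
tool_rot: [3.14, -0.0, 1.4]
contact_force: [-0.5, 2.1, 6.9]
opening: 0.0532
time: 10.8
tool_pos: [0.4266, -0.0306, 0.0517]
tool_rot: [3.14, -0.0, 1.4]
contact_force: [-0.8, 1.7, 6.7]
opening: 0.0534
time: 11.05
tool_pos: [0.4266, -0.0306, 0.0502]
tool_rot: [3.14, -0.0, 1.4]
contact_force: [-0.0, 2.1, 7.4]
opening: 0.053
```

```bash
python3 -m inch '[[[0,0,1,0],[0,0,0,0]]]'
python3 -m inch '[[[0,0,1,0],[0,0,0,0]]]'
python3 -m inch '[[[0,0,0,0],[0,0,0,0],[0,0,0,0],[0,0,0,0],[0,0,0,0],[0,0,0,0],[0,0,0,0],[0,0,0,0]]]'
```

```text
time: 11.3
tool_pos: [0.4267, -0.0306, 0.0498]
tool_rot: [3.14, 0.0, 1.4]
contact_force: [-2.0, 3.0, 15.0]
opening: 0.0531
time: 11.55
tool_pos: [0.4267, -0.0306, 0.0497]
tool_rot: [3.139, 0.0, 1.4]
contact_force: [-5.2, 2.5, 28.3]
opening: 0.0535
time: 12.55
tool_pos: [0.4267, -0.0306, 0.0497]
tool_rot: [3.139, 0.0, 1.4]
contact_force: [-5.8, 2.8, 26.7]
opening: 0.0533
```

```bash
python3 -m inch '[[[0,0,-8,0],[0,0,-45,0],[0,0,-50,0],[5,33,-50,0.157],[0,0,-50,0.157]]]'
python3 -m inch '[[[0,0,0,0.157],[0,0,0,0.157],[0,0,0,0.157],[0,0,0,0.157],[0,0,0,0.157],[0,0,0,0.157],[0,0,0,0.157],[0,0,0,0.157],[0,0,0,0],[0,0,0,0]]]'
python3 - <<'E'
from h import *
plan(.56,-.03,.27,-.18)
E
```

```text
time: 13.18
tool_pos: [0.4606, -0.0315, 0.2521]
tool_rot: [3.141, -0.0, 1.081]
contact_force: [0.7, 0.5, -2.0]
opening: 0.0532
time: 14.42
tool_pos: [0.4592, -0.0313, 0.2504]
tool_rot: [3.141, 0.001, -0.167]
contact_force: [0.0, -0.7, -3.1]
opening: 0.0531
t 14.43 pos [ 0.4592 -0.0313  0.2504] rot [ 3.141e+00  1.000e-03 -1.670e-01] q6 1.5 open 0.0531 F [ 0.  -0.7 -3.1]
shift mm [ 99.1 -18.  -19.6] n 1.6 turn 0.012771416863700091 (tool z, mod pi)
```

```bash
python3 -m inch '[[[45,-8,-10,0.013],[45,-8,-10,0],[9,-2,0,0],[0,0,0,0],[0,0,0,0]]]'
python3 - <<'E'
from h import *
import pickle
plan(.587,-.105,.20,-.18)
c=cam("wrist");pickle.dump(c,open('w4.pkl','wb'));cv2.imwrite('pics/w4.png',cv2.resize(c['img'],(800,600)))
for k,z in dict(bay=.045,entry=.0424,track=0,lens=.122).items():
    print(k,[(round(d['conf'],2),np.round(d['at']).tolist(),atz(c,d['at'],z)[:2].round(4).tolist()) for d in place_of("wrist",k)[:3]])
E
```

```text
time: 15.05
tool_pos: [0.5588, -0.0309, 0.2704]
tool_rot: [3.141, 0.001, -0.183]
contact_force: [-0.9, 1.0, -2.3]
opening: 0.0532
t 15.05 pos [ 0.5588 -0.0309  0.2704] rot [ 3.141e+00  1.000e-03 -1.830e-01] q6 1.56 open 0.0532 F [-0.9  1.  -2.3]
shift mm [41.3 67.7 70.4] n 1.7 turn -0.0026449796913989854 (tool z, mod pi)
bay [(0.93, [134.0, 74.0], [0.6363, 0.1752])]
entry [(0.77, [126.0, 310.0], [0.5926, -0.1056])]
track []
lens [(0.57, [141.0, 24.0], [0.6393, 0.1847])]
```

View pics/w4.png

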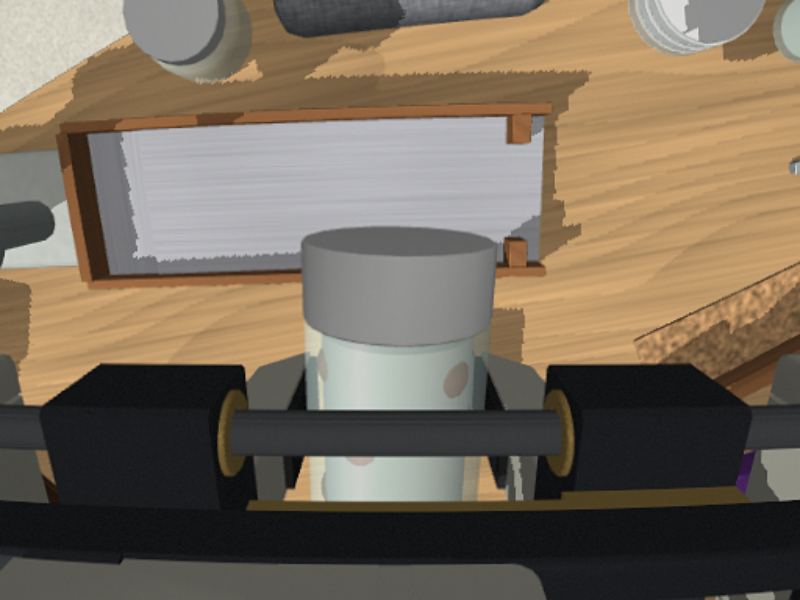

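```bash
python3 - <<'E'
from h import *
import pickle
c=pickle.load(open('w4.pkl','rb'));i=c['img']
a=cv2.resize(i[60:190,25:115],None,fx=4,fy=4,interpolation=cv2.INTER_CUBIC);b=cv2.resize(i[60:190,290:370],None,fx=5,fy=4,interpolation=cv2.INTER_CUBIC)
cv2.imwrite('pics/w4c.png',np.hstack([a,b]));print(a.shape,b.shape)
E
```

```text
(520, 360, 3) (520, 400, 3)
```

View pics/w4c.png

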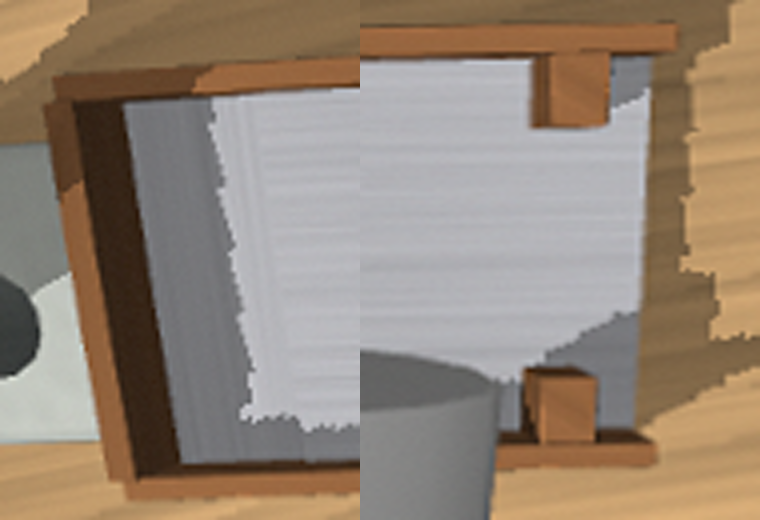

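```bash
python3 - <<'E'
from h import *
import pickle
from scipy.optimize import least_squares
c=pickle.load(open('w4.pkl','rb'))
Rr=lambda u,v,z:atz(c,(60+v/4,290+(u-360)/5),z)[:2]
L=lambda u,v,z:atz(c,(60+v/4,25+u/4),z)[:2]
# (world pt, track x or None, track y or None); track y: + = toward -x world (near); far = -
pts=[(Rr(549,75,.038),-.160,None),(Rr(542,405,.038),-.160,None),(Rr(609,85,.038),-.174,None),(Rr(596,405,.038),-.174,None),
(L(77,105,.045),.175,None),(L(135,475,.045),.175,None),
(Rr(640,25,.038),None,-.066),(Rr(640,50,.038),None,-.058),(L(300,60,.038),None,-.066),(Rr(560,466,.038),None,.066),(Rr(560,441,.038),None,.058),(L(200,490,.038),None,.066)]
def tr(p,q):
    d=np.array(q)-p[:2];return np.array([np.cos(p[2])*d[0]+np.sin(p[2])*d[1],-np.sin(p[2])*d[0]+np.cos(p[2])*d[1]])
def f(p):
    o=[]
    for q,x,y in pts:
        t=tr(p,q);o.append(t[0]-x if x is not None else t[1]-y)
    return np.array(o)
s=least_squares(f,[.614,.027,1.39],loss='soft_l1',f_scale=.002);p=s.x;print(p,(f(p)*1e3).round(1))
W=lambda x,y=0:p[:2]+np.array([np.cos(p[2])*x-np.sin(p[2])*y,np.sin(p[2])*x+np.cos(p[2])*y])
np.save('track.npy',p);print('entry',W(-.133),'bay',W(.146),'lens',W(.155))
e=W(-.130);plan(e[0],e[1],.16,p[2]-np.pi/2);print(e)
E
```

```text
[0.6162967  0.03048074 1.41315413] [ 0.8 -0.4  0.6  0.1 -1.4  0.1  1.  -0.   2.  -0.6 -0.6 -1.5]
entry [ 0.59541702 -0.10087008] bay [0.63921725 0.17467037] lens [0.64063016 0.18355877]
t 15.3 pos [ 0.5596 -0.031   0.271 ] rot [ 3.141 -0.    -0.183] q6 1.56 open 0.0529 F [-0.2  0.4 -1.8]
shift mm [ 47.8  59.1 111. ] n 2.2 turn -0.025542419355096824 (tool z, mod pi)
[ 0.59588799 -0.09790728]
```

```bash
python3 -m inch '[[[24,30,50,-0.025],[24,29,50,0],[0,0,11,0],[0,0,0,0],[0,0,0,0]]]'
python3 - <<'E'
from h import *
import pickle
p=np.load('track.npy');e=p[:2]-.130*np.array([np.cos(p[2]),np.sin(p[2])]);plan(*e,.0245,p[2]-np.pi/2)
c=pickle.load(open('w4.pkl','rb'));k=800/512
a=(atz(c,(240/k,302/k),.2898)+atz(c,(240/k,495/k),.2898))/2;d=a[:2]-[.5592,-.0309];print('lid end in tool x',d@[np.cos(.183),-np.sin(.183)])
E
```

```text
time: 15.92
tool_pos: [0.5978, -0.0964, 0.1623]
tool_rot: [3.141, -0.003, -0.157]
contact_force: [0.4, 0.4, -1.9]
opening: 0.0531
t 15.93 pos [ 0.5978 -0.0964  0.1623] rot [ 3.141e+00 -3.000e-03 -1.570e-01] q6 1.44 open 0.0531 F [ 0.4  0.4 -1.9]
shift mm [ -2.1   1.8 137.8] n 2.2 turn 0.00032150601892055874 (tool z, mod pi)
lid end in tool x 0.052236242507355785
```

```bash
python3 -m inch '[[[-4,1,40,0],[0,0,40,0],[0,0,30,0],[0,0,15,0],[0,0,8,0],[0,0,3,0],[0,0,0,0],[0,0,0,0]]]'
python3 - <<'E'
from h import *
p=np.load('track.npy');e=p[:2]-.130*np.array([np.cos(p[2]),np.sin(p[2])]);plan(*e,.024,p[2]-np.pi/2)
E
```

```text
time: 16.92
tool_pos: [0.5935, -0.0975, 0.025]
tool_rot: [3.141, -0.001, -0.158]
contact_force: [0.0, -0.4, -2.5]
opening: 0.053
t 16.93 pos [ 0.5935 -0.0975  0.025 ] rot [ 3.141e+00 -1.000e-03 -1.580e-01] q6 1.44 open 0.053 F [ 0.  -0.4 -2.5]
shift mm [2.4 0.  1. ] n 0.0 turn -0.0005889637080072063 (tool z, mod pi)
```

```bash
python3 -m inch '[[[0,0,1,0],[0,0,0.5,0],[0,0,0,0]]]'
python3 -m inch '[[[0,0,0.7,0],[0,0,0,0]]]'
```

```text
time: 17.3
tool_pos: [0.5933, -0.0975, 0.0234]
tool_rot: [3.141, -0.001, -0.158]
contact_force: [-0.4, 0.9, 5.4]
opening: 0.0534
time: 17.55
tool_pos: [0.5933, -0.0975, 0.0234]
tool_rot: [3.141, -0.001, -0.158]
contact_force: [-3.8, 1.1, 11.1]
opening: 0.0531
```

Contact with the floor; release and rise.

```bash
python3 -m inch '[[[0,0,-0.7,0],[0,0,0,0],[0,0,0,0],[0,0,0,0],[0,0,0,0],[0,0,0,0],[0,0,0,0]]]' -1
python3 -m inch '[[[0,0,-20,0],[0,0,-40,0],[0,0,-50,0],[0,0,-50,0],[-10,0,-40,0],[0,0,0,0],[0,0,0,0]]]'
python3 - <<'E'
from h import *
import pickle
plan(.417,-.349,.15,1.88)
c=cam("wrist");pickle.dump(c,open('w5.pkl','wb'));cv2.imwrite('pics/w5.png',cv2.resize(c['img'],(800,600)))
p=np.load('track.npy')
for n in('wrist','top'):
  if n=='top':c=cam(n)
  for d in place_of(n,'jar')[:2]:
    q=atz(c,d['at'],.0424)[:2]-p[:2];print(n,d['conf'],np.cos(p[2])*q[0]+np.sin(p[2])*q[1],-np.sin(p[2])*q[0]+np.cos(p[2])*q[1])
E
```

```text
time: 18.42
tool_pos: [0.593, -0.0973, 0.0227]
tool_rot: [3.141, -0.0, -0.158]
contact_force: [0.8, 0.6, 0.2]
opening: 0.0919
time: 19.3
tool_pos: [0.5827, -0.0956, 0.2219]
tool_rot: [-3.141, 0.001, -0.158]
contact_force: [0.5, -0.0, -0.6]
opening: 0.092
t 19.3 pos [ 0.5827 -0.0956  0.2219] rot [-3.141e+00  1.000e-03 -1.580e-01] q6 1.44 open 0.092 F [ 0.5 -0.  -0.6]
shift mm [-123.6  276.3   72.1] n 5.0 turn 1.1033259858097528 (tool z, mod pi)
wrist 0.65 -0.1331275946814318 0.004247108456649412
top 0.45 -0.13142120822805253 0.013535092748556462
```

View pics/w5.png

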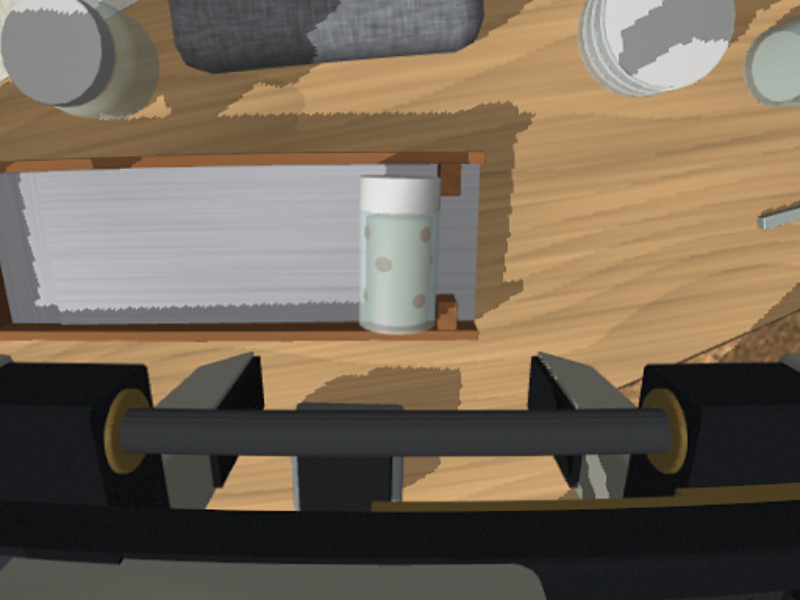

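```bash
python3 - <<'E'
from h import *
import pickle
c=pickle.load(open('w5.pkl','rb'));k=800/512;p=np.load('track.npy')
def T(u,v,z):
    q=atz(c,(v/k,u/k),z)[:2]-p[:2];return np.round([np.cos(p[2])*q[0]+np.sin(p[2])*q[1],-np.sin(p[2])*q[0]+np.cos(p[2])*q[1]],4)
for q in [(361,180,.042),(439,180,.042),(360,324,.042),(436,326,.042),(400,176,.069),(484,152,.038),(478,338,.038),(438,300,.038),(443,165,.038)]:print(q,T(*q))
print(c['img'][108:122,250].tolist()[::2])
cv2.imwrite('pics/w5c.png',cv2.resize(c['img'][90:225,215:320],None,fx=5,fy=4,interpolation=cv2.INTER_CUBIC))
E
```

```text
(361, 180, 0.042) [-0.1073 -0.0475]
(439, 180, 0.042) [-0.1586 -0.0475]
(360, 324, 0.042) [-0.1048  0.0521]
(436, 326, 0.042) [-0.1587  0.0537]
(400, 176, 0.069) [-0.1326 -0.0509]
(484, 152, 0.038) [-0.1882 -0.0655]
(478, 338, 0.038) [-0.1897  0.0643]
(438, 300, 0.038) [-0.16    0.0356]
(443, 165, 0.038) [-0.1614 -0.057 ]
[[120, 117, 117], [126, 122, 123], [99, 99, 99], [193, 193, 194], [226, 227, 227], [226, 226, 227], [224, 226, 226]]
```

View pics/w5c.png

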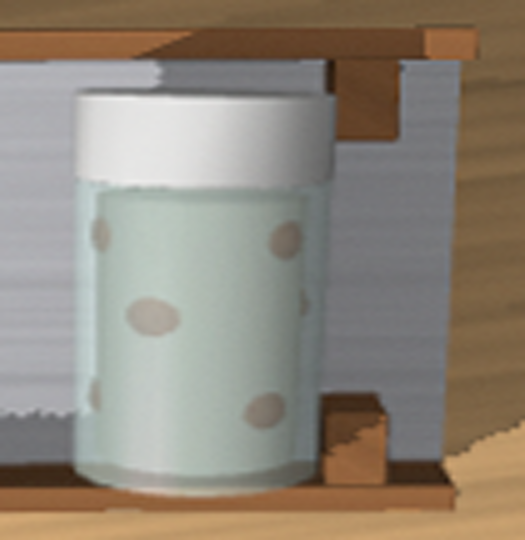

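```bash
python3 -m inch '[[[-25,55,0,0],[-25,55,0,0],[-25,55,0,0],[-25,55,0,0],[-24,56,0,0],[0,0,0,-0.18],[0,0,0,-0.18],[0,0,0,-0.18],[0,0,0,-0.18],[0,0,0,-0.18]]]'
python3 -m inch '[[[0,0,0,-0.18],[0,0,0,-0.18],[0,0,0,-0.18],[0,0,0,-0.18],[0,0,0,-0.18],[0,0,0,-0.06],[0,0,0,0],[0,0,0,0]]]'
python3 - <<'E'
from h import *
import pickle
plan(.417,-.349,.03,1.88)
c=cam("wrist");pickle.dump(c,open('w6.pkl','wb'))
for k,z in dict(paddle=.004,paddle_grip=.049,mat=0).items():
    print(k,[(round(d['conf'],2),np.round(d['at']).tolist(),atz(c,d['at'],z)[:2].round(4).tolist()) for d in place_of("wrist",k)[:3]])
cv2.imwrite('pics/w6.png',cv2.resize(c['img'][60:270,130:390],None,fx=3,fy=2.8,interpolation=cv2.INTER_CUBIC))
E
```

```text
time: 20.75
tool_pos: [0.417, -0.3487, 0.2218]
tool_rot: [-3.14, 0.0, 0.748]
contact_force: [0.0, -0.2, -0.2]
opening: 0.0917
time: 21.75
tool_pos: [0.4171, -0.3487, 0.2223]
tool_rot: [-3.141, -0.001, 1.701]
contact_force: [-0.2, 0.3, 0.0]
opening: 0.0915
t 21.75 pos [ 0.4171 -0.3487  0.2223] rot [-3.141e+00 -1.000e-03  1.701e+00] q6 -0.97 open 0.0915 F [-0.2  0.3  0. ]
shift mm [-4.000e-01 -1.000e-01  1.923e+02] n 3.1 turn -0.17943488622039672 (tool z, mod pi)
paddle [(0.65, [165.0, 256.0], [0.4205, -0.3471])]
paddle_grip [(0.57, [170.0, 252.0], [0.4158, -0.3444])]
mat [(0.6, [171.0, 260.0], [0.4274, -0.3542])]
```

View pics/w6.png

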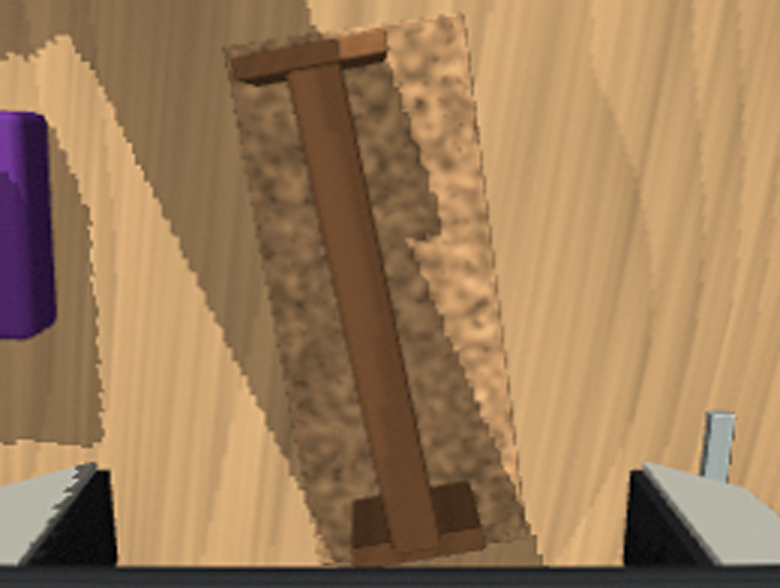

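```bash
python3 - <<'E'
from h import *
import pickle
c=pickle.load(open('w6.pkl','rb'))
Q=lambda u,v,z:atz(c,(60+v/2.8,130+u/3),z)[:2]
a=Q(316,67,.059);b=Q(413,549,.059);print('handle',a,b,np.linalg.norm(a-b),'yaw',np.arctan2(*(a-b)[::-1]))
f=(Q(230,63,.060)+Q(386,31,.060))/2;r=(Q(353,562,.054)+Q(485,542,.054))/2
print('front',f,'rear',r,np.linalg.norm(f-r),(f+r)/2,np.arctan2(*(f-r)[::-1]))
y=np.arctan2(*(f-r)[::-1]);g=f-.1*np.array([np.cos(y),np.sin(y)]);print('grip',g)
m=[Q(*p,.004) for p in [(224,47),(463,14),(540,565)]];print('mat',m,np.arctan2(*(m[1]-m[2])[::-1]))
mc=(m[0]+m[2])/2;print(mc)
plan(*g,.03,y)
E
```

```text
handle [ 0.38937102 -0.26095188] [ 0.44548428 -0.43576046] 0.1835939483913239 yaw 1.881404594489399
front [ 0.38602844 -0.25480594] rear [ 0.44840047 -0.43933227] 0.19478252750082956 [ 0.41721445 -0.3470691 ] 1.8967513364584765
grip [ 0.41804981 -0.34954048]
mat [array([ 0.35115081, -0.25503008]), array([ 0.43736297, -0.23129895]), array([ 0.50763473, -0.46433249])] 1.8636764785403994
[ 0.42939277 -0.35968129]
t 21.95 pos [ 0.4172 -0.3488  0.2227] rot [-3.142  0.     1.701] q6 -0.97 open 0.092 F [0.6 0.5 0.4]
shift mm [ -0.9   0.8 192.7] n 3.1 turn -0.19544789349754077 (tool z, mod pi)
```

```bash
python3 -m inch '[[[0,0,40,-0.092],[0,0,45,-0.092],[0,0,45,0],[0,0,35,0],[0,0,18,0],[0,0,8.5,0],[0,0,0,0],[0,0,0,0]]]'
python3 -m inch '[[[0,0,0,0],[0,0,0,0],[0,0,0,0],[0,0,0,0],[0,0,0,0],[0,0,0,0],[0,0,0,0],[0,0,0,0]]]' 1 50
python3 -m inch '[[[0,0,-20,0],[0,0,-30,0],[0,0,-30,0],[0,0,-20,0],[0,0,0,0]]]'
python3 - <<'E'
from h import *
p=np.load('track.npy');e=p[:2]-.30*np.array([np.cos(p[2]),np.sin(p[2])]);plan(*e,.13,p[2])
E
```

```text
time: 22.95
tool_pos: [0.4177, -0.3493, 0.0322]
tool_rot: [3.141, 0.002, 1.886]
contact_force: [-0.4, -0.1, -0.1]
opening: 0.0917
time: 23.95
tool_pos: [0.4172, -0.3488, 0.0312]
tool_rot: [-3.142, -0.0, 1.886]
contact_force: [0.1, -0.4, -1.2]
opening: 0.0181
time: 24.58
tool_pos: [0.4177, -0.3493, 0.1324]
tool_rot: [3.14, 0.003, 1.886]
contact_force: [0.5, 1.0, -1.3]
opening: 0.0176
t 24.57 pos [ 0.4177 -0.3493  0.1324] rot [3.140e+00 3.000e-03 1.886e+00] q6 -1.15 open 0.0176 F [ 0.5  1.  -1.3]
shift mm [ 32.5 169.9   2.5] n 2.8 turn 0.47269306890109686 (tool z, mod pi)
```

```bash
python3 -m inch '[[[10,50,0,0],[10,50,0,0],[10,50,0,0],[2,20,0,0.118],[0,0,0,0.118],[0,0,0,0.118],[0,0,0,0.118],[0,0,0,0],[0,0,0,0]]]'
python3 - <<'E'
from h import *
p=np.load('track.npy');u=np.array([np.cos(p[2]),np.sin(p[2])]);e=p[:2]-.275*u;plan(*e,.055,p[2])
import pickle
c=cam("wrist");pickle.dump(c,open('w7.pkl','wb'));cv2.imwrite('pics/w7.png',cv2.resize(c['img'],(800,600)))
for d in place_of('wrist','jar')[:2]:
    q=atz(c,d['at'],.0424)[:2]-p[:2];print(d['conf'],q@u,q@[-u[1],u[0]])
E
```

```text
time: 25.7
tool_pos: [0.5686, -0.2655, 0.1303]
tool_rot: [-3.14, -0.0, 1.416]
contact_force: [-0.5, 0.6, -2.3]
opening: 0.0177
t 25.7 pos [ 0.5686 -0.2655  0.1303] rot [-3.14  -0.     1.416] q6 -0.4 open 0.0177 F [-0.5  0.6 -2.3]
shift mm [24.8  0.9 75.3] n 1.3 turn 0.0028834087313891477 (tool z, mod pi)
```

View pics/w7.png

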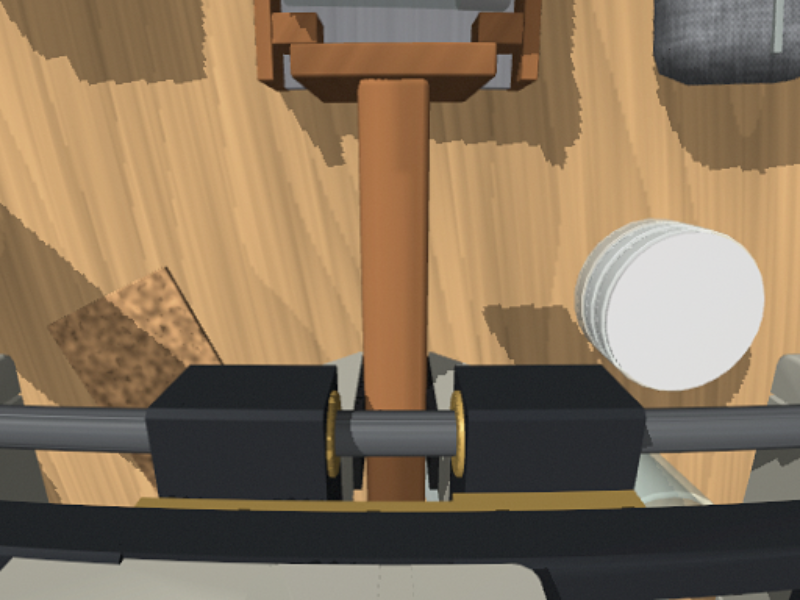

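```bash
python3 -m inch '[[[0,1,40,0.003],[0,0,25,0],[0,0,10,0],[0,0,0,0],[12,0,0,0],[10,0,0,0],[6,0,0,0],[4,0,0,0],[4,0,0,0],[4,0,0,0]]]'
python3 -m inch '[[[4,0,0,0],[5,0,0,0],[6,0,0,0],[7,0,0,0],[8,0,0,0],[8,0,0,0],[8,0,0,0],[8,0,0,0],[8,0,0,0],[8,0,0,0]]]'
python3 - <<'E'
from h import *
p=np.load('track.npy');u=np.array([np.cos(p[2]),np.sin(p[2])]);e=p[:2];plan(*e,.055,p[2])
c=cam("wrist")
for d in place_of('wrist','jar')[:2]:
    q=atz(c,d['at'],.044)[:2]-p[:2];print(d['conf'],d['at'],q@u,q@[-u[1],u[0]])
E
```

```text
time: 27.05
tool_pos: [0.5763, -0.2263, 0.0562]
tool_rot: [3.141, 0.0, 1.411]
contact_force: [-0.4, -1.3, -1.0]
opening: 0.0176
time: 28.3
tool_pos: [0.5875, -0.1567, 0.0562]
tool_rot: [3.142, 0.0, 1.411]
contact_force: [-0.0, -0.6, -1.4]
opening: 0.0172
t 28.3 pos [ 0.5875 -0.1567  0.0562] rot [3.142 0.    1.411] q6 -0.23 open 0.0172 F [-0.  -0.6 -1.4]
shift mm [189.4  -1.4   1.2] n 3.0 turn -0.0023200779512562164 (tool z, mod pi)
```

```bash
python3 -m inch '[[[8,-0.2,0,0],[8,-0.2,0,0],[8,0,0,0],[8,0,0,0],[8,0,0,0],[8,0,0,0],[8,0,0,0],[8,0,0,0],[8,0,0,0],[8,0,0,0]]]'
python3 - <<'E'
from h import *
p=np.load('track.npy');u=np.array([np.cos(p[2]),np.sin(p[2])]);e=p[:2];plan(*e,.055,p[2])
for n in('wrist','top','scene'):
  c=cam(n)
  for d in place_of(n,'jar')[:2]:
    q=atz(c,d['at'],.046)[:2]-p[:2];print(n,round(d['conf'],2),np.round(d['at']),q@u,q@[-u[1],u[0]])
E
```

```text
time: 29.65
tool_pos: [0.5999, -0.0777, 0.0562]
tool_rot: [3.142, 0.0, 1.411]
contact_force: [0.7, -0.0, -1.2]
opening: 0.0177
t 29.65 pos [ 0.5999 -0.0777  0.0562] rot [3.142 0.    1.411] q6 -0.1 open 0.0177 F [ 0.7 -0.  -1.2]
shift mm [109.4  -1.    1.2] n 1.8 turn -0.0023990805322700037 (tool z, mod pi)
wrist 0.17 [226. 253.] -0.10292474796715799 -0.001558541117294141
top 0.69 [172. 250.] 0.03025220114788277 0.021147752774001955
scene 0.77 [212. 292.] 0.02088845030035493 -0.0019459788508185913
scene 0.47 [227. 286.] -0.02932019885640587 -0.053816230976966486
```

```bash
python3 -m inch '[[[8,0,0,0],[8,0,0,0],[8,0,0,0],[8,0,0,0],[8,0,0,0],[8,0,0,0],[8,0,0,0],[8,0,0,0],[8,0,0,0],[8,0,0,0]]]'
python3 -m inch '[[[6,0,0,0],[5,0,0,0],[4,0,0,0],[4,0,0,0],[3,0,0,0]]]'
python3 - <<'E'
from h import *
p=np.load('track.npy');u=np.array([np.cos(p[2]),np.sin(p[2])]);e=p[:2]+.005*u;plan(*e,.055,p[2])
for n in('top','scene'):
  c=cam(n)
  for d in place_of(n,'jar')[:2]:
    q=atz(c,d['at'],.046)[:2]-p[:2];print(n,round(d['conf'],2),np.round(d['at']),q@u,q@[-u[1],u[0]])
E
```

```text
time: 31.2
tool_pos: [0.6126, 0.0013, 0.0562]
tool_rot: [3.142, 0.0, 1.411]
contact_force: [-0.1, 0.1, -2.0]
opening: 0.0176
time: 31.82
tool_pos: [0.616, 0.0227, 0.0562]
tool_rot: [-3.142, 0.0, 1.411]
contact_force: [0.1, -0.8, -1.8]
opening: 0.0179
t 31.82 pos [0.616  0.0227 0.0562] rot [-3.142  0.     1.411] q6 0.07 open 0.0179 F [ 0.1 -0.8 -1.8]
shift mm [12.8 -1.   1.2] n 0.2 turn -0.0023568019082267355 (tool z, mod pi)
top 0.78 [166. 227.] 0.12032571264651525 0.011451782447550001
scene 0.76 [202. 322.] 0.11869248842952643 -0.00024958205776553946
scene 0.16 [203. 284.] 0.021624328144633845 0.04257753133678645
```

```bash
python3 -m inch '[[[3,0,0,0],[3,0,0,0],[3,0,0,0],[3,0,0,0],[2,0,0,0],[0,0,0,0],[0,0,0,0],[0,0,0,0]]]'
python3 - <<'E'
from h import *
p=np.load('track.npy');u=np.array([np.cos(p[2]),np.sin(p[2])]);e=p[:2]+.005*u;plan(*e,.055,p[2])
for n in('top','scene'):
  c=cam(n)
  for d in place_of(n,'jar')[:2]:
    q=atz(c,d['at'],.045)[:2]-p[:2];print(n,round(d['conf'],2),np.round(d['at']),q@u,q@[-u[1],u[0]])
E
```

```text
time: 33.02
tool_pos: [0.6182, 0.0362, 0.0562]
tool_rot: [3.142, 0.0, 1.411]
contact_force: [0.0, -0.2, -2.2]
opening: 0.0175
t 33.02 pos [0.6182 0.0362 0.0562] rot [3.142 0.    1.411] q6 0.1 open 0.0175 F [ 0.  -0.2 -2.2]
shift mm [-1.  -1.   1.2] n 0.0 turn -0.0024522954865877633 (tool z, mod pi)
top 0.84 [161. 218.] 0.1573341156246787 -0.003879819364428777
scene 0.6 [202. 330.] 0.13713518696041674 -0.010579292562497235
```

```bash
python3 -m inch '[[[2,0,0,0],[2,0,0,0],[1,0,0,0],[0,0,0,0],[0,0,0,0]]]'
python3 -m inch '[[[-3,0,0,0],[-10,0,0,0],[-20,0,0,0],[-30,0,0,0],[-30,0,0,0],[-30,0,0,0],[-30,0,0,0],[-30,0,0,0],[-10,0,0,0],[0,0,0,0]]]'
python3 - <<'E'
from h import *
p=np.load('track.npy');u=np.array([np.cos(p[2]),np.sin(p[2])]);e=p[:2]-.30*u;plan(*e,.055,p[2])
w=lambda x,y,z:np.r_[p[:2]+x*u+y*np.array([-u[1],u[0]]),z]
for n in('top','scene','wrist'):
  c=cam(n)
  print(n,'expect',proj(c,w(.147,0,.045)).round(1),proj(c,w(.125,0,.049)).round(1))
  for d in place_of(n,'jar')[:2]:
    q=atz(c,d['at'],.045)[:2]-p[:2];print(n,round(d['conf'],2),np.round(d['at'],1),q@u,q@[-u[1],u[0]])
E
```

```text
time: 33.85
tool_pos: [0.619, 0.0412, 0.0562]
tool_rot: [-3.142, 0.0, 1.411]
contact_force: [-0.6, -0.1, -2.0]
opening: 0.0173
time: 35.1
tool_pos: [0.588, -0.1502, 0.0562]
tool_rot: [-3.142, -0.0, 1.409]
contact_force: [-0.5, -0.1, -1.3]
opening: 0.0174
t 35.1 pos [ 0.588  -0.1502  0.0562] rot [-3.142 -0.     1.409] q6 -0.21 open 0.0174 F [-0.5 -0.1 -1.3]
shift mm [-1.171e+02  1.000e-01  1.200e+00] n 1.9 turn -0.004207746796781375 (tool z, mod pi)
top expect [162.5 220.4] [163.1 226. ]
top 0.6 [162.5 218.6] 0.15386964429108677 0.0007925928262030754
scene expect [199.4 330.9] [200.3 324.4]
scene 0.67 [236.5 224.8] -0.18342982360022247 -0.01698039162970156
scene 0.62 [201.3 332.1] 0.14464624779017124 -0.009430670304128901
wrist expect [-74.8 251.1] [-171.5  250.4]
```

```bash
python3 -m inch '[[[-40,0,0,0],[-45,0,0,0],[-32,0,-10,0],[0,0,-40,0],[0,0,-25,-0.118],[0,0,0,-0.118],[0,0,0,-0.118],[0,0,0,-0.119],[0,0,0,0],[0,0,0,0]]]'
python3 - <<'E'
from h import *
plan(.4177,-.3493,.131,1.886)
E
```

```text
time: 36.65
tool_pos: [0.5698, -0.2644, 0.1312]
tool_rot: [-3.141, -0.0, 1.882]
contact_force: [-0.1, -0.5, -1.8]
opening: 0.0175
t 36.65 pos [ 0.5698 -0.2644  0.1312] rot [-3.141 -0.     1.882] q6 -0.87 open 0.0175 F [-0.1 -0.5 -1.8]
shift mm [ -34.2 -170.7    0.2] n 2.8 turn -0.003908334678779601 (tool z, mod pi)
```

```bash
python3 -m inch '[[[-10,-45,0,-0.004],[-10,-50,0,0],[-10,-48,0,0],[-5,-25,0,0],[0,0,40,0],[0,0,35,0],[0,0,15,0],[0,0,6,0],[0,0,0,0],[0,0,0,0]]]'
python3 -m inch '[[[0,0,2,0],[0,0,1,0],[0,0,0,0]]]'
```

```text
time: 37.9
tool_pos: [0.4215, -0.3508, 0.0363]
tool_rot: [3.141, 0.002, 1.888]
contact_force: [0.0, -0.8, -1.0]
opening: 0.0176
time: 38.28
tool_pos: [0.4208, -0.3503, 0.0323]
tool_rot: [-3.142, 0.0, 1.888]
contact_force: [0.3, -0.9, -1.4]
opening: 0.0178
```

```bash
python3 -m inch '[[[0,0,1,0],[0,0,0.5,0],[0,0,0,0]]]'
python3 -m inch '[[[0,0,0.5,0],[0,0,0,0]]]'
```

```text
time: 38.65
tool_pos: [0.4209, -0.3504, 0.0312]
tool_rot: [3.142, 0.0, 1.888]
contact_force: [-1.5, 0.7, 5.3]
opening: 0.0179
time: 38.9
tool_pos: [0.4209, -0.3503, 0.0311]
tool_rot: [3.141, 0.001, 1.888]
contact_force: [-2.1, 1.6, 9.4]
opening: 0.0178
```

```bash
python3 -m inch '[[[0,0,-0.5,0],[0,0,0,0],[0,0,0,0],[0,0,0,0],[0,0,0,0],[0,0,0,0],[0,0,0,0],[0,0,0,0]]]' -1
python3 -m inch '[[[0,0,-20,0],[0,0,-40,0],[0,0,-50,0],[0,0,-50,0],[0,0,-40,0],[0,0,0,0],[0,0,0,0]]]'
python3 - <<'E'
from h import *
import pickle
p=np.load('track.npy');u=np.array([np.cos(p[2]),np.sin(p[2])])
plan(.53,.08,.30,-.158)
for n in('top','scene','wrist'):
  c=cam(n);pickle.dump(c,open(f'f_{n}.pkl','wb'))
  for d in place_of(n,'jar')[:2]:
    q=atz(c,d['at'],.045)[:2]-p[:2];print(n,round(d['conf'],2),np.round(d['at'],1),q@u,q@[-u[1],u[0]])
  for k,z in dict(paddle=.004,paddle_grip=.049,mat=0,shell=0).items():
    print(k,[(round(d['conf'],2),np.round(d['at']).tolist(),atz(c,d['at'],z)[:2].round(4).tolist()) for d in place_of(n,k)[:2]])
E
```

```text
time: 39.9
tool_pos: [0.4208, -0.3503, 0.0307]
tool_rot: [-3.142, 0.0, 1.888]
contact_force: [0.9, 0.6, -0.4]
opening: 0.0903
time: 40.78
tool_pos: [0.4205, -0.3498, 0.2299]
tool_rot: [-3.141, -0.001, 1.888]
contact_force: [0.2, 0.6, -0.2]
opening: 0.0918
t 40.77 pos [ 0.4205 -0.3498  0.2299] rot [-3.141e+00 -1.000e-03  1.888e+00] q6 -1.15 open 0.0918 F [ 0.2  0.6 -0.2]
shift mm [374.3 238.  -69.8] n 7.2 turn -1.0957910136013331 (tool z, mod pi)
top 0.78 [165. 218.] 0.15459383134966845 0.010768150214897495
paddle [(0.53, [218.0, 361.0], [0.4189, -0.3554])]
paddle_grip []
mat [(0.72, [218.0, 361.0], [0.4231, -0.3564]), (0.59, [155.0, 219.0], [0.6799, 0.1867])]
shell [(0.53, [214.0, 238.0], [0.4446, 0.1122])]
scene 0.89 [202.6 326.9] 0.1281429108242251 -0.008084435449500391
paddle [(0.94, [240.0, 123.0], [0.4112, -0.3526]), (0.19, [224.0, 285.0], [0.6115, 0.0356])]
paddle_grip [(0.6, [229.0, 122.0], [0.4271, -0.3528])]
mat [(0.57, [243.0, 123.0], [0.4179, -0.3564])]
shell [(0.62, [188.0, 266.0], [0.4256, 0.1092])]
paddle [(0.93, [164.0, 253.0], [0.4217, -0.3492]), (0.26, [171.0, 256.0], [0.4268, -0.3562])]
paddle_grip [(0.73, [171.0, 252.0], [0.4206, -0.3491]), (0.36, [162.0, 256.0], [0.4213, -0.3386])]
mat [(0.87, [168.0, 253.0], [0.4233, -0.355])]
shell []
```

```bash
python3 -m inch '[[[0,0,-20,0.173],[0,0,-20,0.173],[0,0,0,0.173],[0,0,0,0.173],[0,0,0,0.173],[0,0,0,0.173],[0,0,0,0.173],[0,0,0,0.173],[0,0,0,0.173],[0,0,0,0.173]]]'
python3 -m inch '[[[0,0,0,0.173],[0,0,0,0.168],[0,0,0,0],[0,0,0,0]]]'
python3 - <<'E'
from h import *
plan(.559,-.031,.27,-.183)
E
```

```text
time: 42.92
tool_pos: [0.4209, -0.3502, 0.2708]
tool_rot: [3.141, -0.0, 0.152]
contact_force: [-0.0, -0.5, -0.0]
opening: 0.0922
time: 43.42
tool_pos: [0.4209, -0.3502, 0.2707]
tool_rot: [3.142, -0.0, -0.18]
contact_force: [-0.0, -0.2, -0.0]
opening: 0.0917
t 43.42 pos [ 0.4209 -0.3502  0.2707] rot [ 3.142 -0.    -0.18 ] q6 0.92 open 0.0917 F [-0.  -0.2 -0. ]
shift mm [  78.8 -338.8    0.7] n 5.6 turn 0.003043986161907819 (tool z, mod pi)
```

```bash
python3 -m inch '[[[13,-56,0,0],[13,-56,0,0],[13,-56,0,0],[13,-56,0,0],[13,-56,0,0],[13,-56,0,0],[1,-3,0,0],[0,0,0,0],[0,0,0,0]]]'
python3 - <<'E'
from h import *
import pickle
p=np.load('track.npy');u=np.array([np.cos(p[2]),np.sin(p[2])]);v=np.array([-u[1],u[0]])
plan(.559,-.031,.27,-.183)
c=cam('wrist');pickle.dump(c,open('w8.pkl','wb'))
c0=pickle.load(open('w4.pkl','rb'))
for d in place_of('wrist','jar')[:2]:
    q=atz(c,d['at'],.045)[:2]-p[:2];print(round(d['conf'],2),np.round(d['at'],1),q@u,q@v)
d=np.abs(c['img'].astype(int)-c0['img']).max(2)[:185,:200]
m=cv2.morphologyEx((d>25).astype(np.uint8),cv2.MORPH_OPEN,np.ones((3,3)))
n,l,s,ce=cv2.connectedComponentsWithStats(m)
for i in range(1,n):
    if s[i][4]>150:
        b=cv2.boxPoints(cv2.minAreaRect(np.argwhere(l==i).astype(np.float32)))
        T=[((atz(c,r,.045)[:2]-p[:2])@u*1e3,(atz(c,r,.045)[:2]-p[:2])@v*1e3) for r in b]
        print(s[i],b.round(0).tolist(),np.round(T,1).tolist())
for x in (.120,.146,.173):print(x,[proj(c,np.r_[p[:2]+x*u+y*v,.045]).round(0).tolist() for y in(-.05,.05)])
g=c['img'][100:175:5,30:130:4].mean(2).astype(int);print(g)
E
```

```text
time: 44.55
tool_pos: [0.5599, -0.0326, 0.2707]
tool_rot: [3.141, 0.0, -0.184]
contact_force: [-0.1, -0.9, -0.2]
opening: 0.0915
t 44.55 pos [ 0.5599 -0.0326  0.2707] rot [ 3.141  0.    -0.184] q6 1.56 open 0.0915 F [-0.1 -0.9 -0.2]
shift mm [-1.2 -1.4  0.7] n 0.0 turn -0.0011753411250270407 (tool z, mod pi)
0.65 [137.5  70.5] 0.14902801044363298 0.004721326596381817
[  74   75  126   94 4126] [[59.0, 196.0], [78.0, 73.0], [169.0, 87.0], [151.0, 210.0]] [[-11.0, -77.1], [134.5, -64.2], [134.5, 44.3], [-20.3, 26.8]]
[  39   84   52   97 2362] [[81.0, 68.0], [89.0, 34.0], [188.0, 56.0], [180.0, 90.0]] [[141.1, -60.4], [185.8, -54.3], [179.7, 66.8], [132.2, 58.2]]
0.12 [[90.0, 87.0], [173.0, 99.0]]
0.146 [[91.0, 66.0], [174.0, 79.0]]
0.173 [[92.0, 44.0], [175.0, 58.0]]
[[116 117  54 225 220 213 202 186 168 146 128 114 105  95  79 116 114 114
  114 116 115 115 115 111 108]
 [119 119  53 224 220 216 201 187 166 146 129 114 103  92  81  93 116 116
  115 115 114 115 114 114 114]
 [120 118  77 165 128 134 132 145 152 139 127 119 113 105  95  97 116 116
  116 115 113 113 114 113 108]
 [120 12
[... 552 characters left out ...]
70 159 146 129 117 107  96  81  93 115
  115 115 115 115 114 114 115]
 [ 55 135 184 183  91 175 179 179 171 162 148 134 121 109  98  84  92 116
  115 115 116 114 113 114 113]
 [ 54 189 184 185  88 174 180 181 173 165 151 136 120 112 102  85  95 112
  112 113 113 112 111 112 108]
 [192 187 183 184 138 164 162 181 175 167 155 132 101 109 104  88  95 112
  114 115 114 112 109 117 169]
 [188 186 188 186 184 114 156 181 178 169 157 115 102  89 105  91  87 105
  117 116 114 161 178 178 175]
 [186 183 186 187 188  91 171 182 180 170 160 146 132 117 108  96  84  91
  110 182 180 180 179 181 177]
 [181 181 178 178 176  92 175 181 183 172 162 150 137 120 110 106 101  89
  113 116 114 112 112 112 112]]
```

```bash
python3 - <<'E'
from h import *
import pickle
c=pickle.load(open('w8.pkl','rb'));c0=pickle.load(open('w4.pkl','rb'))
p=np.load('track.npy');u=np.array([np.cos(p[2]),np.sin(p[2])]);v=np.array([-u[1],u[0]])
for col in (66,82):
    print(col,[(r,int(c['img'][r,col].mean())) for r in list(range(80,100))+list(range(166,188))])
for y in(-.058,-.05,.05,.058):print(y,'top',proj(c,np.r_[p[:2]+.146*u+y*v,.072]).round(1),'axis right',proj(c,np.r_[p[:2]+.119*u+y*v,.045]).round(1),'wall',proj(c,np.r_[p[:2]+.146*u+y*v,.038]).round(1))
E
```

```text
66 [(80, 63), (81, 67), (82, 66), (83, 67), (84, 64), (85, 43), (86, 61), (87, 107), (88, 124), (89, 146), (90, 147), (91, 148), (92, 148), (93, 148), (94, 147), (95, 148), (96, 147), (97, 147), (98, 147), (99, 146), (166, 171), (167, 171), (168, 172), (169, 172), (170, 172), (171, 172), (172, 175), (173, 161), (174, 133), (175, 136), (176, 139), (177, 126), (178, 33), (179, 38), (180, 63), (181, 97), (182, 103), (183, 104), (184, 105), (185, 104), (186, 122), (187, 136)]
82 [(80, 66), (81, 67), (82, 65), (83, 66), (84, 38), (85, 53), (86, 115), (87, 111), (88, 103), (89, 91), (90, 93), (91, 93), (92, 93), (93, 94), (94, 94), (95, 95), (96, 95), (97, 93), (98, 95), (99, 93), (166, 117), (167, 118), (168, 119), (169, 120), (170, 120), (171, 121), (172, 120), (173, 119), (174, 122), (175, 121), (176, 105), (177, 52), (178, 43), (179, 46), (180, 82), (181, 107), (182, 104), (183, 104), (184, 104), (185, 109), (186, 136), (187, 155)]
-0.058 top [82.7 51.3] axis right [82.4 86.7] wall [84.1 68. ]
-0.05 top [90.2 52.5] axis right [89.5 87.7] wall [91. 69.]
0.05 top [178.9  67.1] axis right [173.2  99.6] wall [172.6  81.6]
0.058 top [185.5  68.3] axis right [179.4 100.5] wall [178.8  82.6]
```

```bash
python3 -c "
from cell import *
print(hand_in())"
```

```text
the job is handed in; nothing more can be done
None
```

The job is done and handed in at about 45 s of the 72 s allowed. `hand_in()` gives no verdict, so success rests on my own checks.

- **Pressing the pad:** I held the jar on its side and pushed until the force jumped to about 27 N at the bottom stop. It stayed there for more than 1 s.
- **Low end of the track:** The jar lay against both rear stops, square, at about x = −133 mm and y = +2 to +4 mm on the track.
- **Rolling it up:** I pushed it with the paddle at 0.08 m/s or less, slower near the bay. The wrist sensor showed no push force above its noise, so the paddle force stayed well under 20 N. The fingers did not touch the jar after release.
- **Jar in the bay:** The last wrist picture, checked by pixel values because my 12 views were used up, puts it at about x = 147 mm and y = −2 mm, square.
- **Paddle on the mat:** It stands within about 7 mm of the mat's centre, judging by the trained networks. The gripper is open and clear.

**Disagreements:**
- The trained networks put the jar between 128 mm (scene camera) and 155 mm (top camera) along the track. The wrist camera said 149 mm.
- The top camera was off by about 10 mm across the track throughout, so I trusted the wrist measurement.

**Not checked:** I did not measure the bystanders again at the end, apart from the shell, which had not noticeably moved. The arm made no contact near the others. I also did not measure the pad again after lifting the jar off it.

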